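# Turn the radio module in the test jig and lower the clear cover

### The arm

A 6-joint arm with a two-finger parallel gripper is mounted at the origin on the work surface. World frame = base frame: x ahead of the robot, y to its left, z up, the work surface at z = 0. Lengths are in mm, angles in rad, forces in N, time in s.
With the tool pointing down it reaches from about 300 to 775 mm from the base axis. Payload 14.6 kg.
Tool frame: the origin (TCP) lies midway between the tips of the shut fingers; the grasp point (between the pads) lies grasp_offset behind it (grasp_offset is the distance from the TCP to the grasp point, in mm); z points along the fingers, y is the line along which they close (so a half turn about z gives the same grasp; the last joint's range is limited). The gripper opens to 94 mm and grips with 3 to 60 N. Pads are 16 mm wide; open, the fingers measure 119 mm over their backs; the gripper's body (75 mm by 177 mm) begins 78 mm behind the grasp point.
Start: joints at [1.223, 0.3, 1.521, -0, 1.321, -0.067], TCP at [152.416, 528.449, 205.446] pointing down, gripper open.
Joint ranges: [-3.03, 3.03], [-0.79, 2.21], [0.23, 2.52], [-1.04, 4.18], [0, 3.07], [-2.55, 2.55]. Speed limits (rad/s): [2.22, 2.22, 2.57, 3.14, 3.14, 3.14].

### API

Orientations are given as [roll, pitch, yaw] about the fixed x, y, z axes, in that order (R = Rz(yaw) Ry(pitch) Rx(roll)).
In Python, from cell import * gives the robot as it stands. The module is installed in compiled form; this text tells all that it offers.
- The arm moves only by the shell command python3 -m jog 'ROWS' [FORCE]. ROWS is JSON, a list of rows, each a list of 3 entries, a list of its own where there are three numbers: the finger opening in mm, from 0 to 94, then the shift along the tool's x, y, z in units of 50 mm (1.0 is 50 mm), then the turn about the tool's z in units of 180 degrees (1.0 is 180 degrees). In form: [[fingers, [dx, dy, dz], twist], ...]. A call has 1 to 20 rows; each row shifts and turns the commanded pose from where the row before left it, along the tool's axes as they then stand; what a row does not reach is not made up. A row lasts 1/10 s, in which the tool goes at most 50 mm and 8.59 degrees, less where a joint would pass 70% of its speed; a pose out of reach is approached as far as the arm can. A call with a number of a shift or a turn outside -1 to 1 is refused whole. A call with a gripper value outside its range is refused whole. The fingers move at their own pace and stop on an object; FORCE is the grip in N (left out, the last holds). Time passes only in rows, so rows that do not move let the fingers close. It gives the time, the measured TCP pose, the force, the opening and the grip force at its end, in the units of the state.
- read_state(): the state, without advancing time (a new reading comes with each control period).
- camera(name): name is "scene" or "top" or "wrist"; returns the picture (400x640x3 uint8, red, green, blue); there is no depth.
- calibration(name): a dict with "mtx" (3x3 intrinsics, pixels), "cam_to_world" (4x4, takes a point from camera to world coordinates); the wrist camera has in their place "hand_eye" (4x4, takes a point from camera to tool coordinates, whose origin is the TCP and whose axes are the flange's). Camera axes: x right, y down, z forward; pixel columns grow to the right and rows downward; lengths in mm; the calibration is good to about 2 mm. A picture is of the moment at which its call begins: read the wrist's pose just before it. calibration takes no time and is no camera call.
- sign_off(): hands the job in; it is judged then, once.
Trained networks look in the newest picture that a camera, given by its name, has taken for a name from the list of things; names that differ only in an ending like _2 or _b are one class to them, and where a whole thing is asked for, a point or a joint stands for the part that bears it (a point fixed in the world has none). Each returns a list of dicts, best first, with "conf" (0 to 1); they miss things now and then, are a little off and sometimes report something else, mostly with a low value. They report only what shows in the picture. A call takes as long as a camera call. They do not tell look-alikes from the thing itself.
- regions_of(camera, query): "pixels" (400x640 bool, what is visible of it) and "rect" ([centre column, centre row, width, height] in pixels, round what is visible of it).
The state is a dict: "clock": time; "joints": joint angles; "qd": joint speeds; "effort": joint torques, N m; "eef_pos": TCP position; "eef_rot": TCP orientation; "wrist_force": force on the tool from outside, world axes, zero at the start; "moment": the same for the moment, N m; "finger_gap": finger opening in mm; "finger_force": force on a finger pad.
Only numpy, scipy, OpenCV 4.12 (cv2) and the standard library are available. Lean on these libraries where they do the work, as an engineer would, in place of code of your own. Each camera call takes 0.05 s, during which the arm holds its last target. There are 200 camera calls.

### The job

The first test pass is done: take the metal module out from under the raised clear cover, turn it a quarter turn and stand it back in the jig so that its black pin header is centred on, square to and touching the black contact bar at the back, and let go of it while the cover is still up. Then lower the cover gently all the way down onto its stop, without letting it drop shut. Leave the other things on the bench where they are.

Things in the scene. Friction and masses are not known exactly. Their poses are not given: they have to be found in the camera images.
- jig: Test jig fixed to the bench: dark steel base plate 220 (x) x 200 (y) x 20 mm; grey side cheeks, inner faces at y = +-89 mm, 78 mm high above the bench; no front wall. Origin: centre of the base's underside, on the bench. x points from the open front to the hinge at the back, away from the robot; z up. The module stands on the plate's top, 20 mm above the origin.
- jig_bar (a point): Middle of the front face of the contact bar, at the level of the base plate's top. The bar is black plastic, 120 mm wide (y), 18 mm high, fixed across the back of the jig; its front face is 58 mm behind the jig's origin. Axes as the jig.
- jig_hinge (a point): Middle of the cover's hinge axis, 98 mm behind the jig's origin and 90 mm above the bench; the axis runs along the jig's y. Axes as the jig.
- cover (a joint): Cover angle in rad: 0 = down, level, on its stop; 1.12 = fully raised, against its upper stop, where it still leans over the module. A gas spring holds it up above about 0.9; below about 0.7 it falls shut by itself if let go.
- cover_grip (a point): Middle of the cover's handle: round steel bar 12 mm thick, 120 mm long along the jig's y, 223 mm from the hinge axis, on two arms at its ends, 38 mm free between bar and cover edge. The cover is a clear sheet with aluminium edges, 184 mm wide, 11 mm thick (4 mm below to 7 mm above the hinge-to-bar line), 500 g. Axes turn with the cover: at 0 as the jig's.
- module: Radio module: loose aluminium block 50 x 50 mm, 45 mm high, five low fins on top parallel to its x, 250 g; starts in the jig with its header to the robot's left. Origin: centre of its underside; z up. On its +x side a black pin header sticks out 6 mm: 36 mm wide (y), 4 to 12 mm above the underside; above that the four faces are plain up to 40 mm.
- module_header (a point): Point on the header's outer face, mid-width, at the level of the module's underside, 31 mm along the module's x from its origin. Axes as the module.
- mat: Pink foam mat, 170 (x) x 160 (y) x 4 mm, fixed on the bench right of the jig, free for setting the module down. Origin: centre of its underside; axes about as the jig.
- cal_cap: Small brass cylinder, 20 mm across, 22 mm high, standing on the mat's far left corner; not to be moved. Origin: centre of its underside.
- tape: Roll of copper tape lying flat, 90 mm across, 25 mm high; not to be moved. Origin: centre of its underside.
- flux: White plastic bottle, 40 mm across, 90 mm high; not to be moved. Origin: centre of its underside.
- dish: Green bowl, 90 mm across, 50 mm high; not to be moved. Origin: centre of its underside.
- driver: Screwdriver lying on the bench, about 200 mm long; not to be moved. Origin: about its middle.
- spanner: Spanner lying on the bench, about 180 mm long; not to be moved. Origin: about its middle.
- tray: White tray with three compartments, 120 x 180 x 35 mm; not to be moved. Origin: centre of its underside.
There are look-alikes about, which are no part of the job. There is more than one size of the module; the job needs the middle-sized.

How it is judged:
By the outcome, as a careful person would: the job done as asked, in the order asked, and still so for the second after the job is handed in, with the robot touching nothing.
It also fails if it takes over 72 s, if anything falls off the work surface, if the arm or the gripper's body presses on something with over 40 N, if the wrist force passes 120 N, or if a joint passes its speed limit or range.

## Working session

There is one attempt and no reset: what is moved stays moved. The work goes in short steps, Python scripts to look and compute and a shell command to move; the robot and the scene stay as the last step left them, time stands still between calls to the robot, and variables do not carry over. Pictures are saved under pics/ and viewed, at most 10 in all, crops included, and the job is handed in when it is done.

```bash
mkdir -p pics; cat > h.py <<'E'
from cell import *
import numpy as np, cv2
from scipy.spatial.transform import Rotation as R
def T_cam(n):
    c=calibration(n); K=np.array(c["mtx"])
    if n=="wrist":
        s=read_state(); T=np.eye(4); T[:3,:3]=R.from_euler('xyz',s["eef_rot"]).as_matrix(); T[:3,3]=s["eef_pos"]
        return K,T@np.array(c["hand_eye"])
    return K,np.array(c["cam_to_world"])
def ray(K,T,uv,z):
    d=T[:3,:3]@np.linalg.inv(K)@np.array([uv[0],uv[1],1.]); o=T[:3,3]
    return o+d*(z-o[2])/d[2]
def proj(K,T,p):
    q=np.linalg.inv(T)@np.append(p,1); q=K@q[:3]; return q[:2]/q[2]
def save(n,f,crop=None,s=1):
    im=camera(n)
    o=im if crop is None else im[crop[1]:crop[3],crop[0]:crop[2]]
    cv2.imwrite('pics/'+f,cv2.resize(np.ascontiguousarray(o[...,::-1]),None,fx=s,fy=s,interpolation=cv2.INTER_CUBIC)); return im
E
python3 - <<'E'
from h import *
a=camera("top");b=camera("scene")
cv2.imwrite('pics/t.png',a[...,::-1]);cv2.imwrite('pics/s.png',b[...,::-1])
for n in("top","scene"):
    K,T=T_cam(n);print(n,K.round(0).tolist(),T.round(2).tolist())
    for q in("jig","module","mat","cover","cal_cap","cover_grip"):
        for d in regions_of(n,q)[:4]:
            print(n,q,round(d["conf"],2),np.round(d["rect"]),ray(K,T,d["rect"][:2],40).round())
s=read_state();print(s)
print(np.array(calibration("wrist")["hand_eye"]).round(2).tolist())
try: print(grasp_offset)
except Exception as e: print(e)
E
```

```text
top [[465.0, 0.0, 329.0], [0.0, 465.0, 205.0], [0.0, 0.0, 1.0]] [[-0.02, -1.0, 0.1, 491.34], [-1.0, 0.02, 0.02, -57.43], [-0.03, -0.1, -1.0, 1326.41], [0.0, 0.0, 0.0, 1.0]]
top jig 0.81 [317. 214.  86.  94.] [592.   5.  40.]
top module 0.76 [255. 207.  18.  12.] [614. 179.  40.]
top module 0.72 [314. 217.  23.   7.] [584.  15.  40.]
top module 0.68 [338. 140.  31.  32.] [800. -55.  40.]
top mat 0.8 [392. 233.  65.  69.] [ 534. -199.   40.]
top cover 0.8 [315. 192.  78.  37.] [654.  11.  40.]
top cal_cap 0.43 [375. 208.   8.   3.] [ 605. -154.   40.]
top cover_grip 0.92 [316. 192.  80.  40.] [654.   9.  40.]
scene [[405.0, 0.0, 320.0], [0.0, 405.0, 190.0], [0.0, 0.0, 1.0]] [[-0.37, 0.54, -0.76, 1448.41], [0.93, 0.21, -0.3, 286.52], [-0.0, -0.81, -0.58, 730.37], [0.0, 0.0, 0.0, 1.0]]
scene jig 0.83 [336. 183.  97. 135.] [498. -38.  40.]
scene jig 0.67 [283. 205.   8.   7.] [ 652. -139.   40.]
scene module 0.91 [289. 253.  34.  39.] [818. -42.  40.]
scene module 0.73 [222. 163.  33.  28.] [ 525. -419.   40.]
scene module 0.52 [398. 233.  21.  16.] [653. 185.  40.]
scene mat 0.69 [269. 1
[... 320 characters left out ...]

        1.32071925e+00, -6.65940168e-02]), 'qd': array([-0.00051267,  0.00039593,  0.00155893, -0.00163667, -0.00291393,
       -0.00082355]), 'effort': array([ 9.52160735e-04, -5.31552458e+01, -3.52887976e+01,  7.09112920e-02,
        2.13696167e-02,  2.23110976e-05]), 'eef_pos': array([152.38756595, 528.43939662, 205.43656028]), 'eef_rot': array([-3.14154497e+00, -3.66590963e-05,  2.86080787e+00]), 'wrist_force': array([ 1.36749969,  0.4404622 , -0.33227218]), 'moment': array([-1.47702935e-02,  7.53258292e-05,  5.92884556e-02]), 'finger_force': 0.0, 'finger_gap': 93.88349500456484}
[[0.0, -0.97, -0.26, 74.5], [1.0, 0.0, -0.0, -0.09], [0.0, -0.26, 0.97, -178.28], [0.0, 0.0, 0.0, 1.0]]
18.8
```

View pics/t.png

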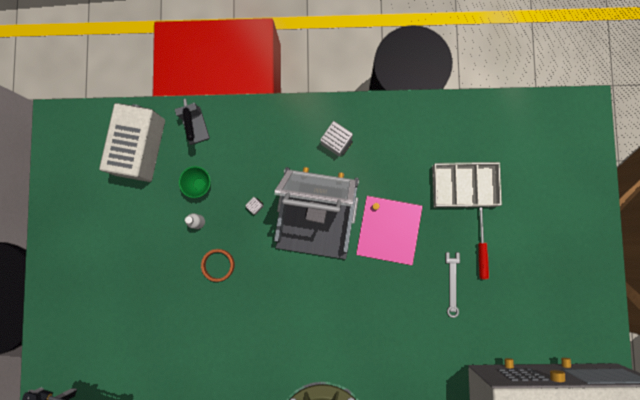

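View pics/s.png

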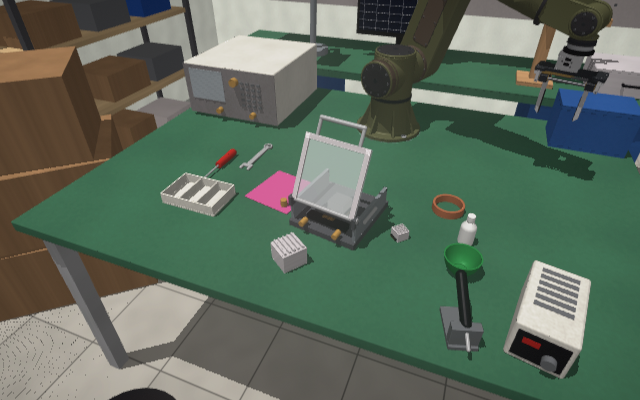

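The jig is at about (317,214) in the top view, with its cover raised. There are three candidate modules: a small block at (254,206), a large one at (337,139), and the one on the jig plate at (315,214). The one in the jig fits the description because it starts there and is middle-sized. I'll confirm it in an enlarged crop.

```bash
python3 - <<'E'
from h import *
im=save("top","tc.png",(265,160,371,265),5.6)
K,T=T_cam("top")
for n,uv,z in [("fl",(276,249),20),("fr",(346,258),20)]: print(n,ray(K,T,uv,z).round())
E
```

```text
fl [496. 124.  20.]
fr [468. -72.  20.]
```

View pics/tc.png

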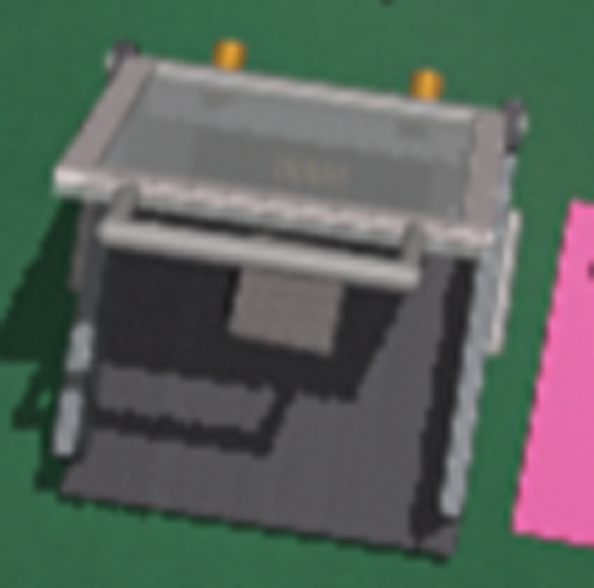

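The crop shows the middle-sized module on the jig plate at crop (285,310), which is about top pixel (316,215). It is partly under the handle bar. The front corners of the plate are at about (275.7,247.5) and (345.4,259).

A vertical wrist would foul the raised handle, and the moves offer no tilt command. I'll check what the arm does at the edge of its reach.

```bash
python3 - <<'E'
from h import *
K,T=T_cam("top")
a=ray(K,T,(275.7,247.5),20);b=ray(K,T,(345.4,259.1),20)
y=(a-b)[:2];print(np.linalg.norm(y));y/=np.linalg.norm(y);x=np.array([y[1],-y[0]])
o=(a+b)[:2]/2+110*x;print("jig",o,np.arctan2(x[1],x[0]))
for n,uv,z in [("m fl",(306,219.3),61),("m fr",(324,222.9),61),("handle l",(283.5,201.5),291),("handle r",(339,209.5),291)]:
    p=ray(K,T,uv,z)[:2];print(n,p.round(),((p-o)@x).round(1),((p-o)@y).round(1))
E
python3 -m jog '[[94,[0,0,-1],0],[94,[0,0,-1],0],[94,[0,1,0],0],[94,[0,1,0],0],[94,[0,1,0],0],[94,[0,1,0],0],[94,[0,1,0],0],[94,[0,0,0],0]]'
python3 -c "
from h import *
s=read_state();print(s['joints'],s['eef_pos'],s['eef_rot'])"
```

```text
198.14186225257927
jig [591.16223712   7.70666276] -0.17975132341326408
m fl [576.  36.] -20.2 24.8
m fr [565. -13.] -22.0 -25.4
handle l [601.  69.] -1.0 62.0
handle r [581. -55.] 1.3 -63.9
clock: 1.55
eef_pos: [210.9, 729.7, 304.1]
eef_rot: [-3.138, -0.0, 2.861]
wrist_force: [-0.6, -0.7, -1.3]
finger_gap: 93.9
finger_force: 0.0
[ 1.24117887e+00  8.40089602e-01  4.82192690e-01 -8.79802238e-06
  1.82317784e+00 -4.87617256e-02] [210.93917901 729.6725724  304.10179245] [-3.13772935e+00 -1.79992340e-04  2.86073439e+00]
```

```bash
python3 -m jog '[[94,[0,1,0],0],[94,[0,1,0],0],[94,[0,1,0],0],[94,[0,1,0],0],[94,[0,1,0],0],[94,[0,1,0],0]]'
python3 -c "
from h import *
s=read_state();print(s['joints'],s['eef_pos'],s['eef_rot'])"
```

```text
clock: 2.15
eef_pos: [235.7, 816.0, 246.6]
eef_rot: [3.0, 0.0, 2.861]
wrist_force: [1.3, -0.2, 0.0]
finger_gap: 94.2
finger_force: 0.0
[ 1.2444984   1.05340459  0.23930306  0.00647368  1.70709302 -0.04420875] [235.65014925 815.97663522 246.62028826] [2.99965948e+00 2.67032674e-05 2.86083666e+00]
```

```bash
python3 -m jog '[[94,[0,0,0],0],[94,[0,-1,0],0],[94,[0,-1,0],0],[94,[0,-1,0],0],[94,[0,0,0],0]]'
python3 -c "
from h import *
s=read_state();print(s['joints'],s['eef_pos'],s['eef_rot'])"
```

```text
clock: 2.65
eef_pos: [214.9, 743.0, 238.0]
eef_rot: [3.008, -0.0, 2.861]
wrist_force: [-0.2, 0.1, -0.1]
finger_gap: 94.2
finger_force: 0.0
[ 1.23940288  0.74582078  0.79297488  0.00709996  1.46895151 -0.05097437] [214.9402008  743.04180901 238.01925069] [ 3.00755981e+00 -2.87785954e-04  2.86094444e+00]
```

The tilt gained at the reach limit stays when the arm comes back, so this works as a way to get the tool leaning forward under the cover. Next I'll lean it towards the jig's x. From (215,743), bearing about -0.5 compensates for the sideways lean I have now.

```bash
cat >> h.py <<'E'
O=np.array([591.2,7.7]); YAW=-0.18
def J2W(x,y,z): c,s=np.cos(YAW),np.sin(YAW); return np.array([O[0]+c*x-s*y,O[1]+s*x+c*y,z])
def W2J(p): c,s=np.cos(YAW),np.sin(YAW); d=np.array(p[:2])-O; return np.array([c*d[0]+s*d[1],-s*d[0]+c*d[1],p[2]])
def rep(*targets,off=0):
    s=read_state(); M=R.from_euler('xyz',s["eef_rot"]).as_matrix(); p=np.array(s["eef_pos"])
    z=M[:,2]; print("clk",round(s["clock"],2),"tcp",p.round(1),"jig",W2J(p).round(1),"grasp jig",W2J(p-18.8*z).round(1))
    print("tilt",round(np.arccos(-z[2]),3),"az-rel-jig",round(np.arctan2(z[1],z[0])-YAW,3))
    for n in(0,1): print("xy"[n],"axis jig",(R.from_euler('z',-YAW).as_matrix()@M[:,n]).round(3))
    print("j",np.round(s["joints"],2),"F",s["wrist_force"].round(1),"gap",round(s["finger_gap"],1),"ff",round(s["finger_force"],1))
    q=p
    for t in targets:
        t=np.array(t)+off*z; d=M.T@(t-q)/50; print("->",t.round(),"units",d.round(2),"n",round(np.linalg.norm(d),2)); q=t
E
python3 -c "
from h import *
rep((330,430,400),(480,0,400),(610,-330,330))"
```

```text
clk 2.65 tcp [214.9 743.  238. ] jig [-501.8  656.1  238. ] grasp jig [-502.1  653.6  256.7]
tilt 0.134 az-rel-jig 1.472
x axis jig [-0.995  0.1    0.   ]
y axis jig [0.1   0.986 0.134]
j [ 1.24  0.75  0.79  0.01  1.47 -0.05] F [-0.2  0.1 -0.1] gap 94.2 ff 0.0
-> [330. 430. 400.] units [-3.94 -4.9  -3.93] n 7.42
-> [480.   0. 400.] units [-5.26 -7.37 -0.99] n 9.11
-> [ 610. -330.  330.] units [-4.33 -5.76  0.63] n 7.23
```

```bash
python3 -m jog '[[94,[-0.4,-0.5,-0.4],0],[94,[-0.4,-0.5,-0.4],0],[94,[-0.4,-0.5,-0.4],0],[94,[-0.4,-0.5,-0.4],0],[94,[-0.4,-0.5,-0.4],0],[94,[-0.4,-0.5,-0.4],0],[94,[-0.4,-0.5,-0.4],0],[94,[-0.4,-0.5,-0.4],0],[94,[-0.4,-0.5,-0.4],0],[94,[-0.4,-0.5,-0.4],0]]'
python3 -m jog '[[94,[-0.4,-0.57,-0.08],0],[94,[-0.4,-0.57,-0.08],0],[94,[-0.4,-0.57,-0.08],0],[94,[-0.4,-0.57,-0.08],0],[94,[-0.4,-0.57,-0.08],0],[94,[-0.4,-0.57,-0.08],0],[94,[-0.4,-0.57,-0.08],0],[94,[-0.4,-0.57,-0.08],0],[94,[-0.4,-0.57,-0.08],0],[94,[-0.4,-0.57,-0.08],0],[94,[-0.4,-0.57,-0.08],0],[94,[-0.4,-0.57,-0.08],0],[94,[-0.4,-0.57,-0.08],0]]'
python3 -c "
from h import *
rep((600,-330,330),(750,-412,330))"
```

```text
clock: 3.65
eef_pos: [332.4, 425.9, 404.4]
eef_rot: [2.999, 0.001, 2.861]
wrist_force: [0.6, 0.3, 0.2]
finger_gap: 94.3
finger_force: 0.0
clock: 4.95
eef_pos: [478.5, -5.5, 403.1]
eef_rot: [3.0, 0.002, 2.861]
wrist_force: [0.5, 1.3, -0.0]
finger_gap: 93.5
finger_force: 0.0
clk 4.95 tcp [478.5  -5.5 403.1] jig [-108.6  -33.2  403.1] grasp jig [-108.9  -35.8  421.7]
tilt 0.141 az-rel-jig 1.455
x axis jig [-0.995  0.101 -0.002]
y axis jig [0.099 0.985 0.141]
j [-0.17  0.05  1.38  0.14  1.7  -1.44] F [ 0.5  1.3 -0. ] gap 93.5 ff 0.0
-> [ 600. -330.  330.] units [-4.13 -5.71  0.67] n 7.08
-> [ 750. -412.  330.] units [-3.34 -0.74 -0.1 ] n 3.42
```

```bash
python3 -m jog '[[94,[-0.42,-0.57,0.07],0],[94,[-0.42,-0.57,0.07],0],[94,[-0.42,-0.57,0.07],0],[94,[-0.42,-0.57,0.07],0],[94,[-0.42,-0.57,0.07],0],[94,[-0.42,-0.57,0.07],0],[94,[-0.42,-0.57,0.07],0],[94,[-0.42,-0.57,0.07],0],[94,[-0.42,-0.57,0.07],0],[94,[-0.42,-0.57,0.07],0]]'
python3 -m jog '[[94,[-0.95,-0.21,-0.03],0],[94,[-0.95,-0.21,-0.03],0],[94,[-0.95,-0.21,-0.03],0],[94,[-0.95,-0.21,-0.03],0],[94,[-0.95,-0.21,-0.03],0],[94,[-0.95,-0.21,-0.03],0],[94,[-0.95,-0.21,-0.03],0],[94,[-0.95,-0.21,-0.03],0],[94,[-0.95,-0.21,-0.03],0],[94,[-0.95,-0.21,-0.03],0]]'
python3 -c "
from h import *
rep((450,0,400))"
```

```text
clock: 5.95
eef_pos: [603.6, -329.9, 328.1]
eef_rot: [3.001, 0.002, 2.861]
wrist_force: [0.0, 1.0, 0.7]
finger_gap: 94.1
finger_force: 0.0
clock: 6.95
eef_pos: [755.5, -404.4, 249.8]
eef_rot: [3.038, 0.195, 2.837]
wrist_force: [0.0, 0.1, 0.0]
finger_gap: 94.1
finger_force: 0.0
clk 6.95 tcp [ 755.5 -404.4  249.8] jig [ 235.4 -376.1  249.8] grasp jig [ 231.6 -377.6  268.1]
tilt 0.221 az-rel-jig 0.368
x axis jig [-0.973  0.122 -0.194]
y axis jig [0.104 0.989 0.102]
j [-0.58  1.06  0.23  0.15  1.69 -1.83] F [0.  0.1 0. ] gap 94.1 ff 0.0
-> [450.   0. 400.] units [ 7.52  6.32 -3.92] n 10.57
```

```bash
python3 -m jog '[[94,[-0.9,-0.25,-0.3],0],[94,[-0.9,-0.25,-0.3],0],[94,[-0.9,-0.25,-0.3],0],[94,[-0.9,-0.25,-0.3],0],[94,[-0.9,-0.25,-0.3],0],[94,[-0.9,-0.25,-0.3],0],[94,[-0.9,-0.25,-0.3],0],[94,[-0.9,-0.25,-0.3],0]]'
python3 -c "
from h import *
rep((450,0,400))"
```

```text
clock: 7.75
eef_pos: [765.1, -447.1, 336.4]
eef_rot: [3.082, 0.418, 2.817]
wrist_force: [0.2, -0.2, 0.4]
finger_gap: 94.2
finger_force: 0.0
clk 7.75 tcp [ 765.1 -447.1  336.4] jig [ 252.5 -416.3  336.4] grasp jig [ 244.8 -416.3  353.5]
tilt 0.422 az-rel-jig 0.003
x axis jig [-0.904  0.132 -0.406]
y axis jig [0.12  0.991 0.055]
j [-0.62  0.97  0.24  0.18  1.55 -1.85] F [ 0.2 -0.2  0.4] gap 94.2 ff 0.0
-> [450.   0. 400.] units [ 7.55  6.74 -4.35] n 11.01
```

```bash
python3 -m jog '[[94,[0,0,0],-0.042],[94,[0,0,0],0]]'; python3 -c "
from h import *
rep(J2W(-100,-330,300),J2W(-190,0,200))"
```

```text
clock: 7.95
eef_pos: [765.0, -446.9, 336.4]
eef_rot: [3.141, 0.421, 2.964]
wrist_force: [-0.1, 0.2, -0.3]
finger_gap: 94.0
finger_force: 0.0
clk 7.95 tcp [ 765.  -446.9  336.4] jig [ 252.4 -416.2  336.4] grasp jig [ 244.7 -416.2  353.5]
tilt 0.421 az-rel-jig 0.003
x axis jig [-0.913 -0.002 -0.409]
y axis jig [-0.003  1.     0.   ]
j [-0.62  0.97  0.24  0.18  1.55 -1.99] F [-0.1  0.2 -0.3] gap 94.0 ff 0.0
-> [ 434. -299.  300.] units [ 6.73  1.74 -2.22] n 7.29
-> [404.  42. 200.] units [2.44 6.6  1.1 ] n 7.13
```

```bash
python3 -m jog '[[94,[0.67,0.17,-0.22],0],[94,[0.67,0.17,-0.22],0],[94,[0.67,0.17,-0.22],0],[94,[0.67,0.17,-0.22],0],[94,[0.67,0.17,-0.22],0],[94,[0.67,0.17,-0.22],0],[94,[0.67,0.17,-0.22],0],[94,[0.67,0.17,-0.22],0],[94,[0.67,0.17,-0.22],0],[94,[0.67,0.17,-0.22],0]]'
python3 -m jog '[[94,[0.24,0.66,0.11],0],[94,[0.24,0.66,0.11],0],[94,[0.24,0.66,0.11],0],[94,[0.24,0.66,0.11],0],[94,[0.24,0.66,0.11],0],[94,[0.24,0.66,0.11],0],[94,[0.24,0.66,0.11],0],[94,[0.24,0.66,0.11],0],[94,[0.24,0.66,0.11],0],[94,[0.24,0.66,0.11],0],[94,[0,0,0],0],[94,[0,0,0],0]]'
python3 -c "
from h import *
save('wrist','w1.png',None,1.2)
K,T=T_cam('wrist')
for q in ('module','jig','cover'):
  for d in regions_of('wrist',q)[:3]: print(q,round(d['conf'],2),np.round(d['rect']))
rep()
for n,p in dict(hdl=(1,60,291),hdr=(1,-60,291),barL=(58,60,20),barR=(58,-60,20),bLt=(58,60,38),bRt=(58,-60,38),pfl=(-110,89,20),pfr=(-110,-89,20)).items(): print(n,proj(K,T,J2W(*p)).round())
"
```

```text
clock: 8.95
eef_pos: [463.9, -314.1, 304.4]
eef_rot: [3.138, 0.42, 2.958]
wrist_force: [0.0, -1.0, 0.0]
finger_gap: 94.1
finger_force: 0.0
clock: 10.15
eef_pos: [438.2, 26.1, 206.2]
eef_rot: [3.138, 0.42, 2.961]
wrist_force: [-0.2, 0.2, 0.4]
finger_gap: 94.2
finger_force: 0.0
module 0.87 [320. 226.  43.  50.]
module 0.67 [309. 290.  44.  15.]
module 0.15 [580.  69. 116.  97.]
jig 0.67 [323. 261. 198. 256.]
cover 0.79 [322. 344. 198.  97.]
clk 10.35 tcp [438.4  24.6 206.4] jig [-153.4  -10.7  206.4] grasp jig [-161.1  -10.7  223.6]
tilt 0.42 az-rel-jig 0.005
x axis jig [-0.913  0.002 -0.408]
y axis jig [0.001 1.    0.003]
j [ 0.02 -0.19  2.09 -0.11  0.83 -1.31] F [ 0.   0.5 -0.2] gap 93.8 ff 0.0
hdl [416. 482.]
hdr [242. 483.]
barL [362. 244.]
barR [280. 244.]
bLt [364. 253.]
bRt [279. 253.]
pfl [402. 142.]
pfr [244. 142.]
```

View pics/w1.png

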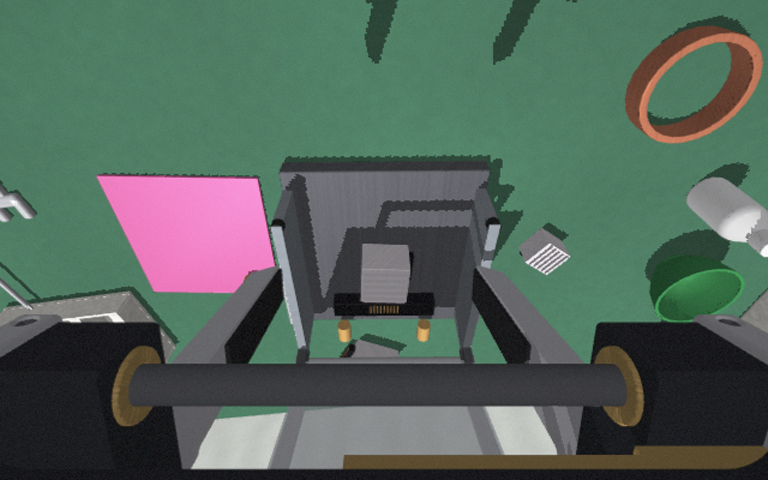

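The wrist view is upside down, so further away is lower in the picture. It shows the module at about (385,272), with its header on the right, which is +y. The contact bar with its gold pins is at (385,303), and the bar's projection matches my jig estimate within about 1-2 px.

```bash
python3 -c "
from h import *
K,T=T_cam('wrist')
for uv in ((301.7,203),(340,203)): print(W2J(ray(K,T,uv,20)).round(1))
for uv in ((278.5,246),(362,246),(278.5,253.5),(362,253.5)): print('bar',W2J(ray(K,T,uv,38)).round(1),W2J(ray(K,T,uv,20)).round(1))
camera('wrist');d=regions_of('wrist','module')[0]
m=d['pixels'];r=np.where(m.any(1))[0];print(r.min(),r.max())
for v in range(r.min(),r.max()+1,5): c=np.where(m[v])[0];print(v,c.min(),c.max(),end=' | ')
t=J2W(4,0,54);s=read_state();z=R.from_euler('xyz',s['eef_rot']).as_matrix()[:,2]
print();rep(t-70*z,t,off=18.8)
"
```

```text
[-19.7 -27.   20. ]
[-19.6  22.8  20. ]
bar [ 42.9 -60.1  38. ] [ 63.1 -63.   20. ]
bar [43.2 55.1 38. ] [63.5 59.  20. ]
bar [ 58.5 -61.2  38. ] [ 79.7 -64.2  20. ]
bar [58.9 56.5 38. ] [80.1 60.5 20. ]
283 297
283 299 305 | 288 291 321 | 293 288 332 | 
clk 10.45 tcp [438.3  24.8 206.2] jig [-153.5  -10.6  206.2] grasp jig [-161.2  -10.6  223.4]
tilt 0.42 az-rel-jig 0.005
x axis jig [-0.913  0.002 -0.408]
y axis jig [0.001 1.    0.003]
j [ 0.02 -0.19  2.09 -0.11  0.83 -1.31] F [ 0.  -0.4 -0.1] gap 94.1 ff 0.0
-> [575.  11. 101.] units [-1.63  0.21  3.04] n 3.46
-> [603.   6.  37.] units [-0.   0.   1.4] n 1.4
```

```bash
python3 -m jog '[[94,[-0.27,0.03,0.51],0],[94,[-0.27,0.03,0.51],0],[94,[-0.27,0.03,0.51],0],[94,[-0.27,0.03,0.51],0],[94,[-0.27,0.03,0.51],0],[94,[-0.27,0.02,0.51],0],[94,[0,0,0],0]]'
python3 -c "
from h import *
save('wrist','w2.png',(120,60,520,360),1.8)
K,T=T_cam('wrist')
for d in regions_of('wrist','module')[:2]: print(round(d['conf'],2),np.round(d['rect']))
t=J2W(4,-2,54.5);rep(t,off=18.8)
for n,p in dict(mfl=(-20,23,20),mfr=(-20,-27,20),mflt=(-20,23,60),mfrt=(-20,-27,60),barL=(58,58,38),barR=(58,-62,38)).items(): print(n,((proj(K,T,J2W(*p))-[120,60])*1.8).round())
"
```

```text
clock: 11.15
eef_pos: [574.5, 8.9, 96.7]
eef_rot: [3.14, 0.417, 2.96]
wrist_force: [-0.7, 0.4, -0.5]
finger_gap: 94.2
finger_force: 0.0
0.77 [536. 171.  76.  63.]
0.66 [319. 200.  77.  86.]
clk 11.25 tcp [573.5   9.4  99. ] jig [-17.7  -1.5  99. ] grasp jig [-25.3  -1.5 116.2]
tilt 0.419 az-rel-jig 0.005
x axis jig [-0.914  0.001 -0.407]
y axis jig [-0.     1.     0.002]
j [-0.02  0.28  1.89 -0.12  0.57 -1.32] F [-0.9 -0.1 -0.7] gap 94.1 ff 0.0
-> [602.   4.  37.] units [-0.03 -0.01  1.37] n 1.37
mfl [407. 183.]
mfr [291. 183.]
mflt [415. 241.]
mfrt [283. 241.]
barL [471. 336.]
barR [227. 337.]
```

View pics/w2.png

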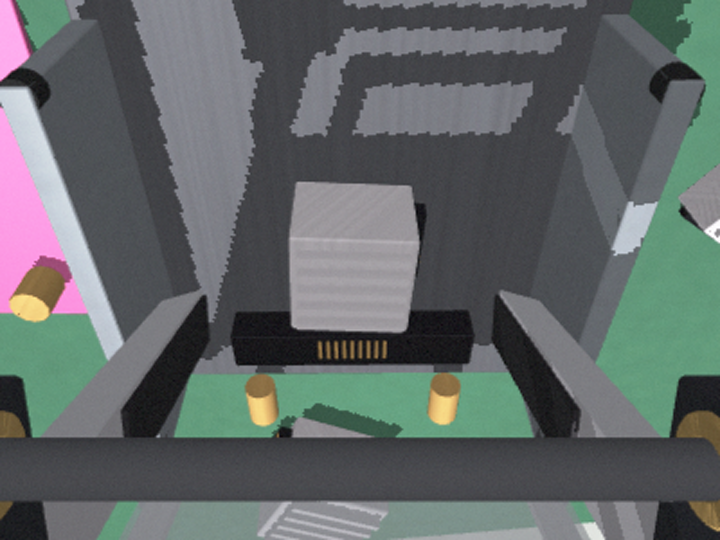

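The module's front bottom edge runs (296,182)-(411,185), which puts it about 2 mm left of my estimate. The bar's top front edge is at row 335, columns 232-472, so the bar is centred at jig y of about -1 and x = 58. I'm going in to grasp.

```bash
python3 -m jog '[[94,[-0.01,0.01,0.3],0],[94,[-0.01,0.01,0.3],0],[94,[-0.01,0,0.3],0],[94,[0,0,0.3],0],[94,[0,0,0.17],0],[94,[0,0,0],0],[40,[0,0,0],0],[40,[0,0,0],0],[40,[0,0,0],0],[40,[0,0,0],0],[40,[0,0,0],0],[40,[0,0,0],0]]' 20
python3 -c "
from h import *
rep()"
```

```text
clock: 12.45
eef_pos: [602.9, 5.8, 37.6]
eef_rot: [3.139, 0.42, 2.962]
wrist_force: [-1.5, 0.6, 1.8]
finger_gap: 50.1
finger_force: 19.9
clk 12.45 tcp [602.9   5.8  37.6] jig [11.9  0.3 37.6] grasp jig [ 4.2  0.2 54.7]
tilt 0.42 az-rel-jig 0.006
x axis jig [-0.913 -0.    -0.408]
y axis jig [-0.001  1.     0.002]
j [-0.02  0.44  1.84 -0.14  0.45 -1.3 ] F [-1.5  0.6  1.8] gap 50.1 ff 19.9
```

Gripped at 50.1 mm. Now I'll back it out along the tool axis, move to the front of the plate and twist it a quarter turn.

```bash
python3 -m jog '[[40,[0,0,-0.1],0],[40,[0,0,-0.2],0],[40,[0,0,-0.3],0],[40,[0,0,-0.4],0],[40,[0,0,-0.4],0],[40,[0.2,0,-0.08],0],[40,[0.3,0,-0.1],0],[40,[0.3,0,-0.1],0],[40,[0.05,0,-0.03],0]]' 25
python3 -m jog '[[40,[0,0,0],0.04],[40,[0,0,0],0.046],[40,[0,0,0],0.046],[40,[0,0,0],0.046],[40,[0,0,0],0.046],[40,[0,0,0],0.046],[40,[0,0,0],0.046],[40,[0,0,0],0.046],[40,[0,0,0],0.046],[40,[0,0,0],0.046],[40,[0,0,0],0.046],[40,[0,0,0],0],[40,[0,0,0],0]]'
python3 -c "
from h import *
rep(J2W(-70,-1,72),J2W(-70,-1,63),off=18.8)"
```

```text
clock: 13.35
eef_pos: [528.4, 19.1, 97.1]
eef_rot: [3.14, 0.418, 2.962]
wrist_force: [1.1, -0.3, -3.2]
finger_gap: 50.0
finger_force: 24.8
clock: 14.65
eef_pos: [530.4, 18.8, 98.0]
eef_rot: [2.722, -0.0, 1.396]
wrist_force: [0.4, 0.3, -2.9]
finger_gap: 50.3
finger_force: 24.8
clk 14.65 tcp [530.4  18.8  98. ] jig [-61.8   0.1  98. ] grasp jig [-69.5   0.  115.1]
tilt 0.42 az-rel-jig 0.006
x axis jig [-0.005  1.     0.   ]
y axis jig [0.913 0.005 0.407]
j [ 0.    0.19  2.   -0.14  0.54  0.28] F [ 0.4  0.3 -2.9] gap 50.3 ff 24.8
-> [530.  18.  55.] units [-0.02 -0.36  0.78] n 0.86
-> [530.  18.  46.] units [-0.   -0.07  0.16] n 0.18
```

```bash
python3 -m jog '[[40,[0,-0.09,0.2],0],[40,[0,-0.09,0.2],0],[40,[0,-0.09,0.2],0],[40,[0,-0.07,0.16],0],[40,[0,0,0],0]]'
python3 -m jog '[[40,[0,0,0],0],[40,[0,-0.02,0.05],0],[40,[0,-0.02,0.05],0],[40,[0,-0.02,0.05],0],[40,[0,0,0],0]]' 6
python3 -c "
from h import *
rep()
save('wrist','w3.png',(60,0,580,400),1.5)"
```

```text
clock: 15.15
eef_pos: [529.6, 18.9, 54.8]
eef_rot: [2.724, -0.002, 1.392]
wrist_force: [-0.2, 0.3, -3.4]
finger_gap: 49.7
finger_force: 24.8
clock: 15.65
eef_pos: [531.6, 19.0, 49.2]
eef_rot: [2.719, -0.003, 1.392]
wrist_force: [0.3, 1.6, 3.4]
finger_gap: 50.7
finger_force: 6.0
clk 15.65 tcp [531.6  19.   49.2] jig [-60.6   0.5  49.2] grasp jig [-68.4   0.4  66.4]
tilt 0.422 az-rel-jig 0.008
x axis jig [-0.002  1.     0.003]
y axis jig [0.912 0.    0.41 ]
j [ 0.    0.29  2.03 -0.18  0.42  0.33] F [0.3 1.6 3.4] gap 50.7 ff 6.0
```

View pics/w3.png

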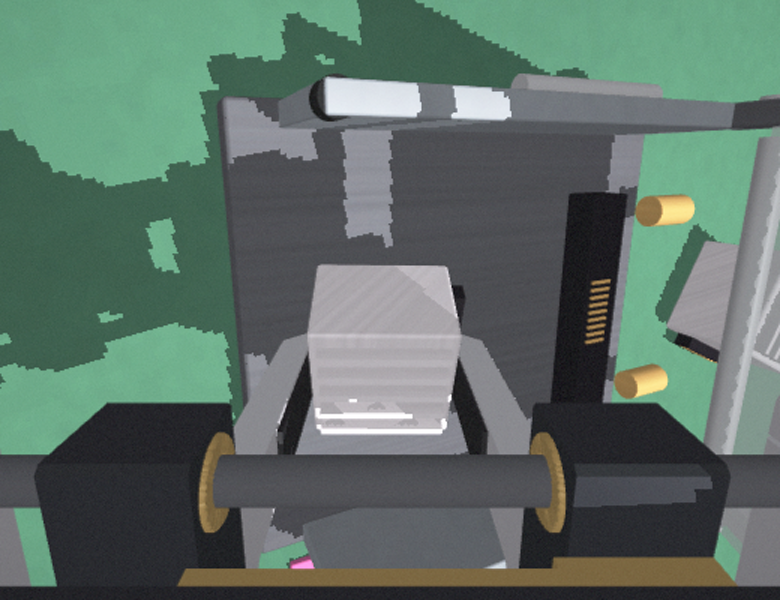

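The picture shows the module in the fingers at (385,345), header towards the bar, and its lowest corner just touching the plate. I'll lower a little more and open.

```bash
python3 -m jog '[[40,[0,-0.03,0.06],0],[40,[0,-0.03,0.06],0],[40,[0,0,0],0]]' 5
python3 -m jog '[[56,[0,0,0],0],[56,[0,0,0],0],[70,[0,0,0],0],[94,[0,0,0],0],[94,[0,0,0],0],[94,[0,0,0],0],[94,[0,0,-0.2],0],[94,[0,0,-0.4],0],[94,[0,0,-0.4],0],[94,[0,0,-0.4],0],[94,[0,0,0],0]]'
python3 -m jog '[[94,[0,0,0],-0.04],[94,[0,0,0],-0.046],[94,[0,0,0],-0.046],[94,[0,0,0],-0.046],[94,[0,0,0],-0.046],[94,[0,0,0],-0.046],[94,[0,0,0],-0.046],[94,[0,0,0],-0.046],[94,[0,0,0],-0.046],[94,[0,0,0],-0.046],[94,[0,0,0],-0.046],[94,[0,0,0],0],[94,[0,0,0],0]]'
python3 -c "
from h import *
K,T=T_cam('wrist')
save('wrist','w4.png',(60,0,580,400),1.5)
rep(J2W(-68,-1,54.5),off=18.8)
for n,p in dict(mfl=(-93,24,20),mfr=(-93,-26,20),mflt=(-93,24,60),mfrt=(-93,-26,60),barL=(58,59,38),barR=(58,-61,38)).items(): print(n,((proj(K,T,J2W(*p))-[60,0])*1.5).round())"
```

```text
clock: 16.0
eef_pos: [533.1, 19.2, 43.9]
eef_rot: [2.715, -0.004, 1.393]
wrist_force: [6.7, 1.7, 10.7]
finger_gap: 51.1
finger_force: 7.0
clock: 17.1
eef_pos: [502.5, 24.1, 108.2]
eef_rot: [2.718, -0.003, 1.392]
wrist_force: [-0.7, -0.4, -0.4]
finger_gap: 94.0
finger_force: 0.0
clock: 18.4
eef_pos: [502.1, 23.9, 105.4]
eef_rot: [3.137, 0.419, 2.957]
wrist_force: [0.9, 0.1, 1.0]
finger_gap: 94.4
finger_force: 0.0
clk 18.45 tcp [502.2  23.9 105.4] jig [-90.5  -0.  105.4] grasp jig [-9.810e+01 -1.000e-01  1.226e+02]
tilt 0.419 az-rel-jig 0.006
x axis jig [-0.913  0.004 -0.407]
y axis jig [0.002 1.    0.004]
j [ 0.02  0.12  2.06 -0.15  0.55 -1.26] F [ 0.1 -0.1 -0.4] gap 93.9 ff 0.0
-> [532.  18.  37.] units [ 0.   -0.02  1.49] n 1.49
mfl [427. 234.]
mfr [332. 235.]
mflt [433. 281.]
mfrt [326. 281.]
barL [467. 432.]
barR [294. 433.]
```

View pics/w4.png

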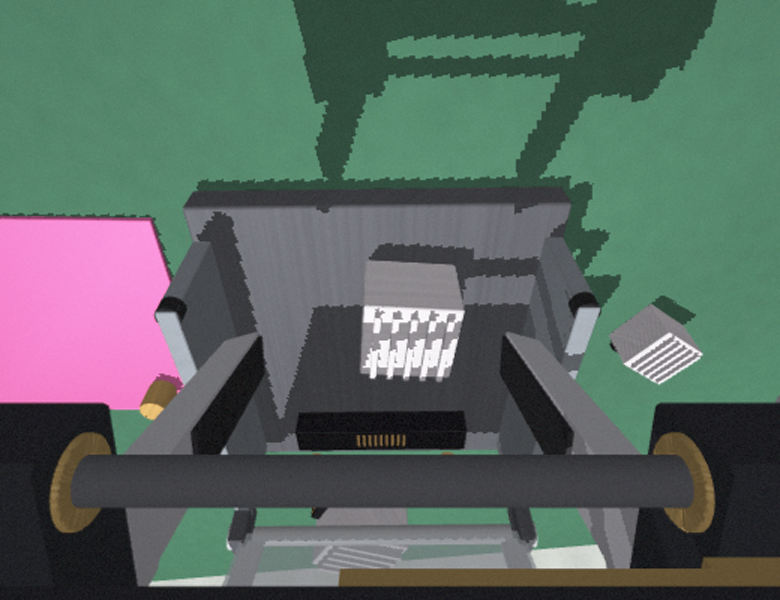

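The module stands flat on the plate with its header side to the bar. Its front bottom edge runs (367,262)-(457,266) and it is a couple of degrees askew, which the fingers will square up. The bar is at (381,430).

```bash
python3 -c "
from h import *
K,T=T_cam('wrist')
a,b=[W2J(ray(K,T,(u/1.5+60,v/1.5),20)) for u,v in ((367,262),(457,266))]
print(a.round(1),b.round(1)); m=(a+b)/2
for u,v in ((297,432),(466,432)): print('bar',W2J(ray(K,T,(u/1.5+60,v/1.5),38)).round(1))
rep(J2W(m[0]+23,m[1],54.5),off=18.8)"
```

```text
[-75.   -7.9  20. ] [-72.   42.1  20. ]
bar [ 56.8 -58.9  38. ]
bar [57.6 58.4 38. ]
clk 18.45 tcp [502.2  23.9 105.4] jig [-90.5  -0.  105.4] grasp jig [-9.810e+01 -1.000e-01  1.226e+02]
tilt 0.419 az-rel-jig 0.006
x axis jig [-0.913  0.004 -0.407]
y axis jig [0.002 1.    0.004]
j [ 0.02  0.12  2.06 -0.15  0.55 -1.26] F [ 0.1 -0.1 -0.4] gap 93.9 ff 0.0
-> [552.  32.  37.] units [-0.31  0.34  1.63] n 1.7
```

```bash
python3 -m jog '[[94,[-0.15,0.17,0],0],[94,[-0.16,0.17,0.1],0],[94,[0,0,0.3],0],[94,[0,0,0.4],0],[94,[0,0,0.4],0],[94,[0,0,0.3],0],[94,[0,0,0.15],0],[94,[0,0,0],0],[40,[0,0,0],0],[40,[0,0,0],0],[40,[0,0,0],0],[40,[0,0,0],0],[40,[0,0,0],0],[40,[0,0,0],0]]' 20
python3 -c "
from h import *
rep(J2W(-50,-0.7,62),J2W(0,-0.7,62),off=18.8)"
```

```text
clock: 19.85
eef_pos: [552.5, 32.2, 37.0]
eef_rot: [3.139, 0.42, 2.962]
wrist_force: [-2.9, -1.1, 4.4]
finger_gap: 50.6
finger_force: 19.8
clk 19.85 tcp [552.5  32.2  37. ] jig [-42.5  17.2  37. ] grasp jig [-50.2  17.1  54.1]
tilt 0.42 az-rel-jig 0.006
x axis jig [-0.913 -0.    -0.408]
y axis jig [-0.001  1.     0.002]
j [ 0.03  0.35  1.97 -0.21  0.42 -1.18] F [-2.9 -1.1  4.4] gap 50.6 ff 19.8
-> [549.  15.  45.] units [-0.07 -0.36 -0.14] n 0.39
-> [599.   6.  45.] units [-0.91 -0.    0.41] n 1.0
```

```bash
python3 -m jog '[[40,[-0.02,0,-0.04],0],[40,[-0.02,0,-0.05],0],[40,[0,-0.18,0],0],[40,[0,-0.18,0],0],[40,[-0.2,0,0.09],0],[40,[-0.25,0,0.11],0],[40,[-0.25,0,0.11],0],[40,[-0.25,0,0.11],0],[40,[-0.2,0,0.09],0],[40,[0,0,0],0],[40,[0,0,0],0]]' 20
python3 -c "
from h import *
rep()
K,T=T_cam('wrist')
save('wrist','w5.png',(160,100,480,340),2.4)
for n,p in dict(barL=(57.5,59.3,38),barR=(57.5,-60.7,38)).items(): print(n,((proj(K,T,J2W(*p))-[160,100])*2.4).round())"
```

```text
clock: 20.95
eef_pos: [610.8, 3.5, 41.4]
eef_rot: [3.139, 0.419, 2.962]
wrist_force: [-0.3, -0.1, -2.9]
finger_gap: 50.2
finger_force: 19.8
clk 20.95 tcp [610.8   3.5  41.4] jig [20.  -0.6 41.4] grasp jig [12.3 -0.6 58.6]
tilt 0.419 az-rel-jig 0.006
x axis jig [-0.913 -0.    -0.407]
y axis jig [-0.001  1.     0.002]
j [-0.03  0.44  1.82 -0.13  0.47 -1.32] F [-0.3 -0.1 -2.9] gap 50.2 ff 19.8
barL [584. 414.]
barR [156. 414.]
```

View pics/w5.png

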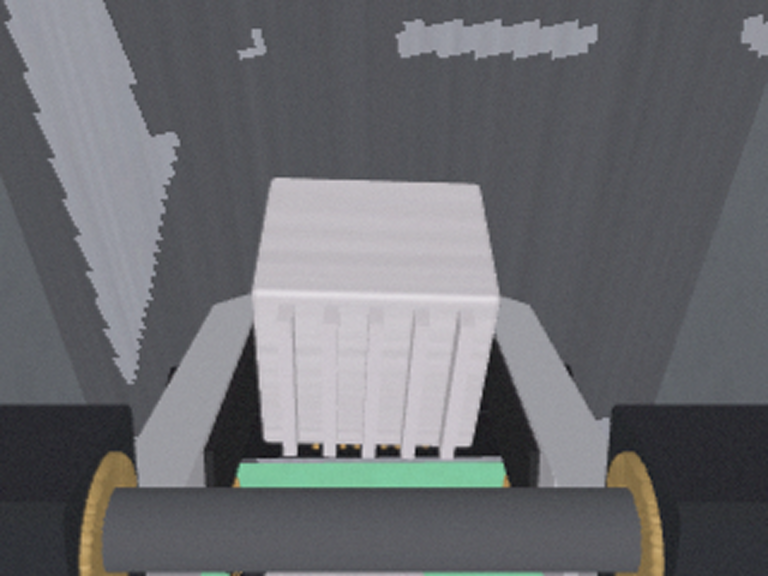

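The module is held square in the fingers. Its front edges, rows 179-185 and 290-297, slope about 1.6° against the level bar. I'll correct the yaw a little, lower it and ease it onto the bar with a light grip.

```bash
python3 -m jog '[[40,[0,0,0],-0.008],[40,[-0.1,0,0.045],0],[40,[0.02,0,0.045],0],[40,[0.015,0,0.035],0],[40,[0,0,0],0],[40,[-0.05,0,0.02],0],[40,[0,0,0],0]]' 12
python3 -c "
from h import *
rep()"
```

```text
clock: 21.7
eef_pos: [619.3, 2.1, 37.5]
eef_rot: [-3.133, 0.42, 2.989]
wrist_force: [0.5, -0.3, -1.8]
finger_gap: 50.6
finger_force: 11.8
clk 21.7 tcp [619.3   2.1  37.5] jig [28.7 -0.5 37.5] grasp jig [21.  -0.6 54.6]
tilt 0.42 az-rel-jig 0.006
x axis jig [-0.913 -0.025 -0.408]
y axis jig [-0.024  1.    -0.008]
j [-0.03  0.46  1.79 -0.13  0.47 -1.34] F [ 0.5 -0.3 -1.8] gap 50.6 ff 11.8
```

```bash
python3 -m jog '[[40,[-0.01,0,0.02],0],[40,[-0.03,0,0.013],0],[40,[-0.03,0,0.013],0],[40,[0,0,0],0]]' 6
python3 -m jog '[[40,[-0.03,0,0.013],0],[40,[-0.02,0,0.01],0],[40,[0,0,0],0]]' 6
python3 -c "
from h import *
rep()"
```

```text
clock: 22.1
eef_pos: [623.5, 1.4, 36.9]
eef_rot: [-3.133, 0.42, 2.989]
wrist_force: [-0.3, -0.9, -2.0]
finger_gap: 50.2
finger_force: 6.0
clock: 22.4
eef_pos: [626.2, 1.0, 36.8]
eef_rot: [-3.133, 0.42, 2.99]
wrist_force: [0.8, -0.4, -1.9]
finger_gap: 50.1
finger_force: 6.0
clk 22.4 tcp [626.2   1.   36.8] jig [35.6 -0.3 36.8] grasp jig [27.9 -0.4 54. ]
tilt 0.42 az-rel-jig 0.007
x axis jig [-0.913 -0.025 -0.408]
y axis jig [-0.024  1.    -0.008]
j [-0.03  0.48  1.78 -0.13  0.48 -1.35] F [ 0.8 -0.4 -1.9] gap 50.1 ff 6.0
```

```bash
python3 -m jog '[[40,[-0.03,0,0.013],0],[40,[-0.02,0,0.01],0],[40,[0,0,0],0]]' 6
python3 -m jog '[[40,[0.004,0,0.018],0],[40,[0.004,0,0.018],0],[40,[0,0,0],0]]' 6
python3 -c "
from h import *
rep()
save('wrist','w6.png',(160,100,480,340),2.4)
"
```

```text
clock: 22.7
eef_pos: [628.3, 0.5, 36.6]
eef_rot: [-3.133, 0.419, 2.989]
wrist_force: [-6.0, 0.2, 2.5]
finger_gap: 50.5
finger_force: 6.0
clock: 23.0
eef_pos: [629.5, 0.3, 35.6]
eef_rot: [-3.133, 0.421, 2.989]
wrist_force: [-2.6, -1.3, 4.5]
finger_gap: 49.7
finger_force: 6.0
clk 23.0 tcp [6.295e+02 3.000e-01 3.560e+01] jig [39.  -0.4 35.6] grasp jig [31.3 -0.5 52.8]
tilt 0.421 az-rel-jig 0.006
x axis jig [-0.912 -0.025 -0.409]
y axis jig [-0.024  1.    -0.008]
j [-0.03  0.49  1.77 -0.13  0.47 -1.35] F [-2.6 -1.3  4.5] gap 49.7 ff 6.0
```

View pics/w6.png

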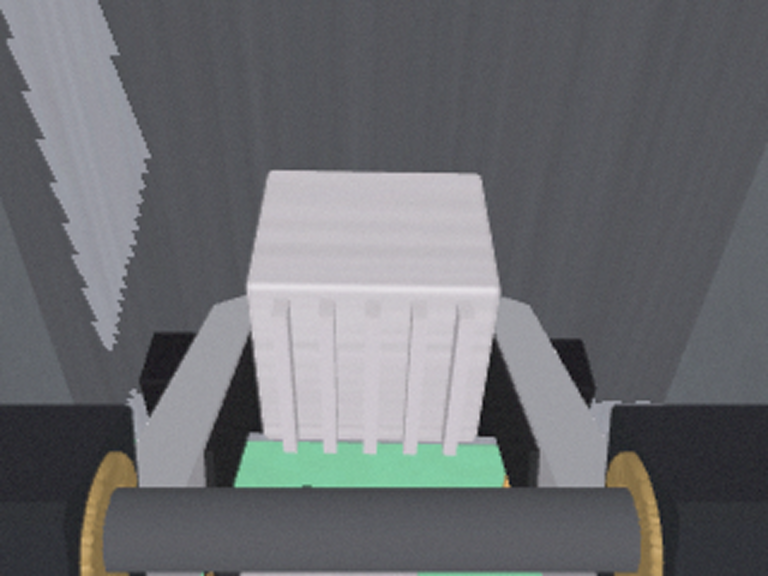

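Contact was made at about 6 N. In this picture the bar, with ends near (143,382) and (595,385), and the module edges, rows 171-175 and 287-291, are now parallel. I'll check the centring numerically.

```bash
python3 -c "
from h import *
K,T=T_cam('wrist')
f=lambda u,v,z:W2J(ray(K,T,(u/2.4+160,v/2.4+100),z)).round(1)
print('m bottom',f(270,171,20),f(480,175,20));print('m top',f(249,287,60),f(498,291,60))
print('bar ends bottom front',f(155,333,20),f(583,340,20));print('bar top front',f(143,382,38),f(595,387,38))
"
```

```text
m bottom [  2.8 -24.9  20. ] [ 2.4 24.  20. ]
m top [  1.7 -24.5  60. ] [ 1.3 23.3 60. ]
bar ends bottom front [ 58.8 -60.1  20. ] [57.7 59.  20. ]
bar top front [ 57.9 -59.   38. ] [55.8 58.1 38. ]
```

Module and bar are both centred at y ≈ -0.5 and parallel, so I'll release, back off and look.

```bash
python3 -m jog '[[40,[-0.015,0,0.007],0],[40,[0,0,0],0],[54,[0,0,0],0],[60,[0,0,0],0],[94,[0,0,0],0],[94,[0,0,0],0],[94,[0,0,0],0],[94,[0,0,0],0],[94,[0,0,-0.15],0],[94,[0,0,-0.3],0],[94,[0,0,-0.4],0],[94,[0,0,-0.4],0],[94,[0,0,-0.4],0],[94,[0,0,0],0],[94,[0,0,0],0]]'
python3 -c "
from h import *
rep()
K,T=T_cam('wrist');np.save('T.npy',T)
save('wrist','w7.png',(180,120,460,330),2.85)
"
```

```text
clock: 24.55
eef_pos: [596.8, 6.2, 110.5]
eef_rot: [-3.133, 0.421, 2.989]
wrist_force: [0.2, 0.5, -0.8]
finger_gap: 93.9
finger_force: 0.0
clk 24.55 tcp [596.8   6.2 110.5] jig [  5.8  -0.4 110.5] grasp jig [ -1.9  -0.5 127.6]
tilt 0.421 az-rel-jig 0.007
x axis jig [-0.912 -0.025 -0.408]
y axis jig [-0.024  1.    -0.008]
j [-0.02  0.3   1.82 -0.11  0.61 -1.36] F [ 0.2  0.5 -0.8] gap 93.9 ff 0.0
```

View pics/w7.png

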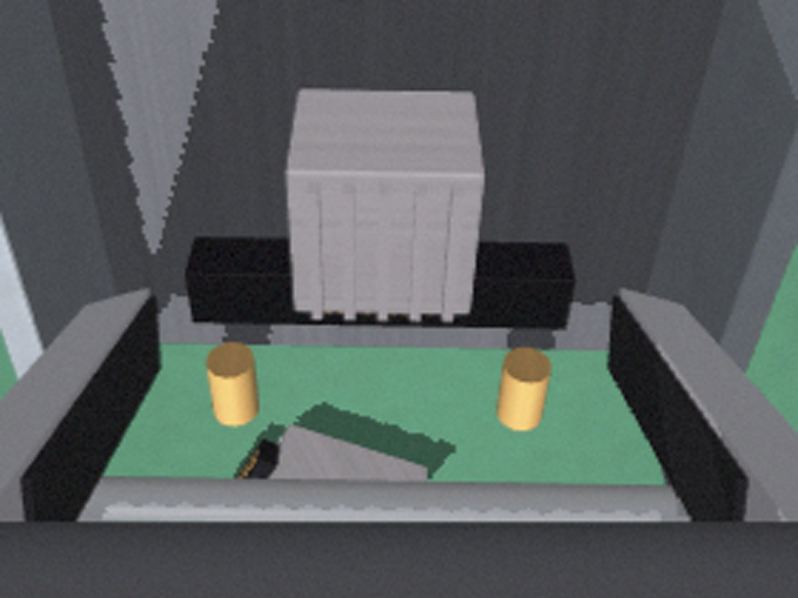

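The module stands free on the plate. Its top front edge runs (288,172)-(483,176), parallel to the bar's front edge, (190,237)-(570,244). One numeric check of the fit, then on to the cover handle.

```bash
python3 -c "
from h import *
K,_=T_cam('wrist');T=np.load('T.npy')
f=lambda u,v,z:W2J(ray(K,T,(u/2.85+180,v/2.85+120),z)).round(1)
print('m bottom',f(297,90,20),f(475,93,20));print('m top',f(288,172,60),f(483,176,60))
print('bar bottom front',f(193,237,20),f(570,244,20));print('bar top front',f(187,270,38),f(573,276,38))
h=J2W(0.8,-0.5,291);s=read_state();z=R.from_euler('xyz',s['eef_rot']).as_matrix()[:,2]
rep(J2W(-140,-0.5,230),J2W(-140,-0.5,430),h-90*z,h,off=18.8)
"
```

```text
m bottom [  3.  -25.6  20. ] [ 2.5 24.6 20. ]
m top [  2.  -24.6  60. ] [ 1.7 23.7 60. ]
bar bottom front [ 58.9 -60.8  20. ] [58.  59.9 20. ]
bar top front [ 56.5 -59.3  38. ] [55.2 57.7 38. ]
clk 24.6 tcp [596.6   6.2 109.7] jig [  5.6  -0.5 109.7] grasp jig [ -2.   -0.6 126.9]
tilt 0.419 az-rel-jig 0.006
x axis jig [-0.913 -0.025 -0.407]
y axis jig [-0.024  1.    -0.008]
j [-0.02  0.3   1.82 -0.11  0.61 -1.36] F [-0.3 -0.1 -0.4] gap 94.2 ff 0.0
-> [461.  31. 213.] units [ 1.68  0.05 -3.01] n 3.44
-> [461.  31. 413.] units [-1.63 -0.03 -3.65] n 4.0
-> [563.  12. 356.] units [-1.44 -0.05  1.89] n 2.37
-> [599.   6. 274.] units [-0.   0.   1.8] n 1.8
```

The fit is centred: module at -0.5, bar at -0.5, header face about 58.7 against the bar's 58.4. Now back out, rise and twist for the handle.

```bash
python3 -m jog '[[94,[0,0,-0.3],0],[94,[0.1,0,-0.4],0],[94,[0.26,0.01,-0.38],0],[94,[0.26,0.01,-0.38],0],[94,[0.26,0.01,-0.38],0],[94,[0.26,0.01,-0.38],0],[94,[0.26,0.01,-0.38],0],[94,[0.26,0.01,-0.38],0],[94,[-0.2,0,-0.46],0],[94,[-0.2,0,-0.46],0],[94,[-0.2,0,-0.46],0],[94,[-0.2,0,-0.46],0],[94,[-0.2,0,-0.46],0],[94,[-0.2,0,-0.46],0],[94,[-0.2,0,-0.46],0],[94,[-0.2,0,-0.46],0]]'
python3 -m jog '[[94,[0,0,0],0.046],[94,[0,0,0],0.046],[94,[0,0,0],0.046],[94,[0,0,0],0.046],[94,[0,0,0],0.046],[94,[0,0,0],0.046],[94,[0,0,0],0.046],[94,[0,0,0],0.046],[94,[0,0,0],0.046],[94,[0,0,0],0.046],[94,[0,0,0],0.048],[94,[0,0,0],0],[94,[0,0,0],0]]'
python3 -c "
from h import *
h=J2W(0.8,-0.5,291);s=read_state();z=R.from_euler('xyz',s['eef_rot']).as_matrix()[:,2]
rep(h-75*z,h,off=18.8)
camera('top');K,T=T_cam('top')
for d in regions_of('top','cover_grip')[:2]: print(d['conf'],d['rect'])
"
```

```text
clock: 26.2
eef_pos: [461.1, 33.0, 413.2]
eef_rot: [-3.132, 0.418, 2.99]
wrist_force: [0.6, 0.5, -0.0]
finger_gap: 93.8
finger_force: 0.0
clock: 27.5
eef_pos: [461.0, 33.0, 412.5]
eef_rot: [2.723, 0.0, 1.397]
wrist_force: [0.4, 0.8, 0.2]
finger_gap: 93.9
finger_force: 0.0
clk 27.5 tcp [461.   33.  412.5] jig [-132.6    1.6  412.5] grasp jig [-140.2    1.5  429.6]
tilt 0.419 az-rel-jig 0.006
x axis jig [-0.006  1.    -0.   ]
y axis jig [0.914 0.006 0.407]
j [ 0.04 -0.22  1.65 -0.09  1.31  0.22] F [0.4 0.8 0.2] gap 93.9 ff 0.0
-> [569.  11. 342.] units [-0.06  1.45  2.18] n 2.62
-> [599.   6. 274.] units [0.  0.  1.5] n 1.5
0.8 [314.7, 191.9, 80.2, 40.3]
0.54 [316.6, 214.7, 86.0, 92.2]
```

```bash
python3 -m jog '[[94,[-0.01,0.24,0.36],0],[94,[-0.01,0.24,0.36],0],[94,[-0.01,0.24,0.36],0],[94,[-0.01,0.24,0.36],0],[94,[-0.01,0.24,0.36],0],[94,[-0.01,0.24,0.36],0],[94,[0,0,0],0],[94,[0,0,0.3],0],[94,[0,0,0.4],0],[94,[0,0,0.4],0],[94,[0,0,0.3],0],[94,[0,0,0.12],0],[94,[0,0,0],0]]'
python3 -m jog '[[30,[0,0,0],0],[30,[0,0,0],0],[30,[0,0,0],0],[30,[0,0,0],0],[5,[0,0,0],0],[5,[0,0,0],0],[5,[0,0,0],0],[5,[0,0,0],0]]' 5
python3 -c "
from h import *
h=J2W(0.8,-0.5,291)
rep(h,off=18.8)"
```

```text
clock: 28.9
eef_pos: [598.7, 5.5, 274.2]
eef_rot: [2.722, -0.002, 1.393]
wrist_force: [-0.2, -0.9, -0.2]
finger_gap: 93.5
finger_force: 0.0
clock: 29.7
eef_pos: [598.8, 5.4, 274.4]
eef_rot: [2.722, -0.002, 1.393]
wrist_force: [1.3, -0.8, 0.4]
finger_gap: 33.5
finger_force: 0.0
clk 29.7 tcp [598.8   5.4 274.4] jig [  7.9  -0.9 274.4] grasp jig [ 2.000e-01 -9.000e-01  2.916e+02]
tilt 0.42 az-rel-jig 0.006
x axis jig [-0.002  1.     0.002]
y axis jig [0.913 0.001 0.408]
j [-0.02  0.13  1.62 -0.07  0.98  0.18] F [ 1.3 -0.8  0.4] gap 33.5 ff 0.0
-> [599.   6. 274.] units [0.01 0.01 0.02] n 0.02
```

Still closing, so I'll give it more rows.

```bash
python3 -m jog '[[5,[0,0,0],0],[5,[0,0,0],0],[5,[0,0,0],0],[5,[0,0,0],0],[5,[0,0,0],0],[5,[0,0,0],0]]' 5
python3 -m jog '[[5,[0,0,0],0],[5,[0,0,0],0],[5,[0,0,0],0]]' 12
```

```text
clock: 30.3
eef_pos: [598.8, 5.4, 274.4]
eef_rot: [2.722, -0.002, 1.393]
wrist_force: [0.2, -0.2, -0.5]
finger_gap: 12.0
finger_force: 5.0
clock: 30.6
eef_pos: [598.8, 5.4, 274.4]
eef_rot: [2.722, -0.002, 1.393]
wrist_force: [-0.3, 0.9, 0.3]
finger_gap: 11.4
finger_force: 12.0
```

The fingers hold the bar at 12 mm with no side load. I'll lower along the arc.

```bash
python3 -m jog '[[5,[0,-0.124,0.013],0],[5,[0,-0.124,0.013],0],[5,[0,-0.124,0.013],0],[5,[0,-0.124,0.013],0],[5,[0,-0.124,0.013],0],[5,[0,-0.121,0.03],0],[5,[0,-0.121,0.03],0],[5,[0,-0.121,0.03],0],[5,[0,-0.121,0.03],0],[5,[0,-0.121,0.03],0],[5,[0,0,0],0]]' 15
cat >> h.py <<'E'
def arc():
    s=read_state(); z=R.from_euler('xyz',s["eef_rot"]).as_matrix()[:,2]; g=W2J(np.array(s["eef_pos"])-18.8*z); d=g-np.array([98,-.5,90])
    print("grasp",g.round(1),"r",round(np.hypot(d[0],d[2]),1),"th",round(np.arctan2(d[2],-d[0]),3),"F",s["wrist_force"].round(1),"j",s["joints"].round(2),"gap",round(s["finger_gap"],1))
E
python3 -c "
from h import *
arc()"
```

```text
clock: 31.7
eef_pos: [547.3, 14.7, 238.8]
eef_rot: [2.723, -0.002, 1.393]
wrist_force: [1.7, -3.2, -2.3]
finger_gap: 11.6
finger_force: 15.0
grasp [-52.   -1.  255.9] r 223.7 th 0.836 F [ 1.7 -3.2 -2.3] j [-0.01  0.04  1.8  -0.09  0.89  0.21] gap 11.6
```

```bash
python3 -m jog '[[5,[0,-0.116,0.046],0],[5,[0,-0.116,0.046],0],[5,[0,-0.116,0.046],0],[5,[0,-0.116,0.046],0],[5,[0,-0.116,0.046],0],[5,[0,-0.108,0.062],0],[5,[0,-0.108,0.062],0],[5,[0,-0.108,0.062],0],[5,[0,-0.108,0.062],0],[5,[0,-0.108,0.062],0],[5,[0,0,0],0]]' 20
python3 -c "
from h import *
arc()"
```

```text
clock: 32.8
eef_pos: [508.1, 21.9, 191.2]
eef_rot: [2.723, -0.002, 1.393]
wrist_force: [3.6, -3.2, -3.0]
finger_gap: 11.3
finger_force: 20.0
grasp [-91.9  -0.9 208.4] r 223.8 th 0.557 F [ 3.6 -3.2 -3. ] j [ 0.01  0.    1.96 -0.11  0.77  0.25] gap 11.3
```

```bash
python3 -m jog '[[5,[0,-0.099,0.077],0],[5,[0,-0.099,0.077],0],[5,[0,-0.099,0.077],0],[5,[0,-0.099,0.077],0],[5,[0,-0.099,0.077],0],[5,[0,-0.087,0.09],0],[5,[0,-0.087,0.09],0],[5,[0,-0.087,0.09],0],[5,[0,-0.087,0.09],0],[5,[0,-0.087,0.09],0],[5,[0,0,0],0]]' 20
python3 -c "
from h import *
arc()"
```

```text
clock: 33.9
eef_pos: [483.7, 26.5, 134.4]
eef_rot: [2.721, -0.002, 1.393]
wrist_force: [4.2, -1.8, -1.9]
finger_gap: 11.6
finger_force: 20.0
grasp [-116.8   -0.8  151.6] r 223.5 th 0.279 F [ 4.2 -1.8 -1.9] j [ 0.02  0.03  2.08 -0.14  0.63  0.3 ] gap 11.6
```

```bash
python3 -m jog '[[5,[0,-0.074,0.101],0],[5,[0,-0.074,0.101],0],[5,[0,-0.074,0.101],0],[5,[0,-0.074,0.101],0],[5,[0,-0.074,0.101],0],[5,[0,-0.03,0.054],0],[5,[0,-0.03,0.054],0],[5,[0,-0.03,0.054],0],[5,[0,-0.03,0.054],0],[5,[0,-0.03,0.054],0],[5,[0,0,0],0]]' 20
python3 -c "
from h import *
arc()"
```

```text
clock: 35.0
eef_pos: [475.6, 27.9, 88.7]
eef_rot: [2.722, -0.002, 1.393]
wrist_force: [1.5, 0.3, -0.7]
finger_gap: 11.2
finger_force: 20.0
grasp [-125.    -0.8  105.8] r 223.6 th 0.071 F [ 1.5  0.3 -0.7] j [ 0.03  0.1   2.14 -0.17  0.5   0.34] gap 11.2
```

```bash
python3 -m jog '[[5,[0,-0.017,0.036],0],[5,[0,-0.017,0.036],0],[5,[0,-0.017,0.036],0],[5,[0,-0.017,0.036],0],[5,[0,-0.017,0.036],0],[5,[0,-0.017,0.036],0],[5,[0,0,0],0]]'
python3 -m jog '[[5,[0,-0.009,0.018],0],[5,[0,-0.009,0.018],0],[5,[0,-0.009,0.018],0],[5,[0,0,0],0]]'
python3 -c "
from h import *
arc()"
```

```text
clock: 35.7
eef_pos: [475.3, 28.0, 76.8]
eef_rot: [2.722, -0.002, 1.393]
wrist_force: [-2.9, 1.3, -0.1]
finger_gap: 11.4
finger_force: 20.0
clock: 36.1
eef_pos: [475.3, 28.0, 74.0]
eef_rot: [2.722, -0.002, 1.393]
wrist_force: [-3.4, 1.1, -0.4]
finger_gap: 11.4
finger_force: 20.0
grasp [-125.3   -0.8   91.2] r 223.3 th 0.005 F [-3.4  1.1 -0.4] j [ 0.03  0.13  2.15 -0.18  0.46  0.36] gap 11.4
```

```bash
python3 -m jog '[[5,[0,-0.008,0.018],0],[5,[0,-0.008,0.018],0],[5,[0,0,0],0]]'
python3 -m jog '[[5,[0,-0.008,0.018],0],[5,[0,-0.008,0.018],0],[5,[0,0,0],0]]'
python3 -c "
from h import *
arc()"
```

```text
clock: 36.4
eef_pos: [475.5, 28.0, 72.4]
eef_rot: [2.721, -0.002, 1.393]
wrist_force: [-8.5, 0.7, 6.4]
finger_gap: 11.4
finger_force: 20.0
clock: 36.7
eef_pos: [475.5, 28.0, 70.8]
eef_rot: [2.721, -0.002, 1.393]
wrist_force: [-15.0, 1.7, 16.3]
finger_gap: 11.2
finger_force: 20.0
grasp [-125.1   -0.8   88. ] r 223.1 th -0.009 F [-15.    1.7  16.3] j [ 0.03  0.13  2.15 -0.19  0.45  0.36] gap 11.2
```

Firmly on the stop: the reaction rises to 16 N. I'll open a little and back off along the tool axis.

```bash
python3 -m jog '[[5,[0,0.005,-0.02],0],[5,[0,0.005,-0.02],0],[26,[0,0,0],0],[26,[0,0,0],0],[26,[0,0,0],0],[26,[0,0,-0.1],0],[26,[0,0,-0.3],0],[26,[0,0,-0.5],0],[26,[0,0,-0.6],0],[26,[0,0,-0.6],0],[26,[0,0,-0.6],0],[26,[0,0,-0.6],0],[26,[0,0,0],0],[26,[0,0,0],0]]'
python3 -c "
from h import *
arc()
K,T=T_cam('top')
camera('top')
for q in ('cover_grip','jig','module','cal_cap','mat'):
  for d in regions_of('top',q)[:3]: print(q,round(d['conf'],2),np.round(d['rect']))
im=camera('scene');cv2.imwrite('pics/end.png',im[...,::-1])
for d in regions_of('scene','module')[:3]: print('sc module',round(d['conf'],2),np.round(d['rect']))
print(proj(K,T,J2W(-125,60,90)).round(),proj(K,T,J2W(-125,-60,90)).round())
"
```

```text
clock: 38.1
eef_pos: [408.8, 39.7, 223.1]
eef_rot: [2.72, -0.002, 1.393]
wrist_force: [-0.3, 0.0, -0.4]
finger_gap: 25.7
finger_force: 0.0
grasp [-192.8   -1.2  240.3] r 327.4 th 0.477 F [-0.3  0.  -0.4] j [ 0.07 -0.28  2.12 -0.13  0.89  0.31] gap 25.7
cover_grip 0.61 [315. 218.  77.  93.]
jig 0.9 [318. 217.  86.  96.]
jig 0.24 [392. 230.  65.  69.]
module 0.65 [337. 140.  30.  33.]
module 0.61 [253. 205.  18.  16.]
cal_cap 0.57 [376. 208.   5.   8.]
sc module 0.83 [290. 252.  31.  41.]
sc module 0.51 [398. 235.  21.  18.]
[286. 255.] [330. 263.]
```

```bash
python3 -c "
from cell import *
print(sign_off())"
```

```text
the job is handed in; nothing more can be done
None
```

The module is turned a quarter turn and standing with its header centred on, square to and touching the contact bar, released with the cover still up; the cover was then lowered gently onto its stop and let go, and the job was handed in at about 38 s.

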